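Find the outlet that was left switched on

ROBOT

A 7-joint arm with a two-finger parallel gripper is mounted at the origin on the work surface. World frame = base frame: x ahead of the robot, y to its left, z up, the work surface at z = 0. Lengths are in m, angles in rad, forces in N, time in s.
With the tool pointing down it reaches from about 0.4 to 0.85 m from the base axis. Payload 4.5 kg.
Tool frame: the origin (TCP) lies at the centre of the arm's flange, where the gripper is bolted on; the fingertips stand r.tcp_to_tips ahead of it and the grasp point (between the pads) lies 147 mm ahead of it (r.tcp_to_tips is the distance from the TCP to the fingertips, in m); x points along the fingers, y is the direction in which the jaws open and shut, and the axes are right-handed (so a half turn about x gives the same grasp; the last joint's range is limited). The gripper opens to 88 mm and grips with 3 to 60 N. Pads are 18 mm wide; open, the fingers measure 123 mm over their backs; the gripper's body (75 mm by 187 mm) begins 45 mm behind the grasp point.
Start: joints at [1.236, 0.689, -0.195, 1.565, 0.157, 0.902, -0.215], TCP at [0.225, -0.583, 0.405] pointing down, gripper open.
Joint ranges: [-3.01, 3.01], [-0.46, 2.08], [-1.47, 1.51], [0.13, 2.56], [-1, 4.14], [0.04, 2.09], [-2.66, 2.66]. Speed limits (rad/s): [2.57, 2.57, 3.14, 3.14, 3.14, 3.14, 3.14].

INTERFACE

Orientations are given as a unit quaternion [x, y, z, w].
In Python, from plant import r, eyes gives the robot as it stands.
- The arm moves only by the tool carry_out, never from a script. Its argument "targets" is text: rows parted by semicolons, each of 5 numbers parted by spaces: the opening, from 0 (shut) to 1 (fully open), then the shift along the tool's x, y, z in mm, then the turn about the tool's x in rad. A call has 1 to 20 rows; each row shifts and turns the commanded pose from where the row before left it, along the tool's axes as they then stand; what a row does not reach is not made up. A row lasts 1/12 s, in which the tool goes at most 41.7 mm and 7.16 degrees, less where a joint would pass 70% of its speed; a pose out of reach is approached as far as the arm can. A call is refused whole if a number of a shift passes 41.7 or a number of a turn 0.125, either way. A call with a gripper value outside its range is refused whole. The fingers move at their own pace and stop on an object; "force" is the grip in N (left out, the last holds). Time passes only in rows, so rows that do not move let the fingers close. It gives the time, the measured TCP pose, the force and the opening at its end, in the units of the state.
- r.get_state(): the state, without advancing time (a new reading comes with each control period).
- eyes.snapshot(name): name is "scene" or "top" or "wrist"; returns (picture, depth): 420x560x3 uint8, blue, green, red; 420x560 float32, m along the optical axis (not along the pixel's ray), 0 where there is no reading.
- eyes.camera_params(name): a dict with "intrinsics" (3x3 intrinsics, pixels), "dist_coeffs" ([k1, k2, p1, p2, k3] as OpenCV has them; the pictures are not rectified), "rvec" (rotation vector, rad) and "tvec" (3), from world to camera coordinates, as OpenCV has them; the wrist camera has in their place "T_tool_cam" (4x4, takes a point from camera to tool coordinates, whose origin is the TCP and whose axes are the tool frame's). Camera axes: x right, y down, z forward; pixel columns grow to the right and rows downward; lengths in m; the calibration is good to about 2 mm. A picture is of the moment at which its call begins: read the wrist's pose just before it. camera_params takes no time and is no camera call.
- r.finish_job(): hands the job in, once; it reports no verdict.
The state is a dict: "clock": time; "q": joint angles; "qd": joint speeds; "joint_torque": joint torques, N m; "tool_pos": TCP position; "eef_rot": TCP orientation; "contact_force": force on the tool from outside, world axes, zero at the start; "moment": the same for the moment, N m; "opening": opening from 0.0 (shut) to 1.0 (fully open).
Only numpy, scipy, OpenCV 4.12 (cv2) and the standard library are available. Lean on these libraries where they do the work, as an engineer would, in place of code of your own. Each camera call takes 0.05 s, during which the arm holds its last target.

TASK

One of the four identical orange push keys on the white outlet box was left latched down. Starting at the blue end and going along the row, tap each of the four keys lightly with the fingertips to feel which one is latched, pressing none of them home; then press the latched key fully home so that it lets go and comes back up. Leave the things around the box where they are.

Things in the scene. Friction and masses are not known exactly. Their poses are not given: they have to be found in the camera images.
- panel: white switched outlet box fixed to the table, 150 x 240 x 50 mm high, a 22 mm blue band across one end. Origin: centre of its underside; z up; y along the key row towards the blue end; x across, from the keys (x -35 mm, 48 mm apart) to the sockets (x +36 mm). Two flat black chargers are fixed in the sockets beside keys 2 and 4, tops 70 mm above the table, x +24 to +64 mm.
- key_1: key 1 of the row, counted from the blue end: square orange push key, 30 x 30 mm, all four alike, at x -35, y +72 mm in the box frame. Origin at the centre of its top face, z up. Top 64 mm above the table when up, 60 mm when latched down, 56 mm when pressed fully home (8 mm travel).
- key_2: key 2 of the row, counted from the blue end: square orange push key, 30 x 30 mm, all four alike, at x -35, y +24 mm in the box frame. Origin at the centre of its top face, z up. Any key that is up is springy: it starts to move at 2.5 N and takes 1 N more per mm, 10.5 N fully home; a tap of 3 to 5 N sinks it 1 to 3 mm and it comes back up.
- key_3: key 3 of the row, counted from the blue end: square orange push key, 30 x 30 mm, all four alike, at x -35, y -24 mm in the box frame. Origin at the centre of its top face, z up. Whichever key is latched does not give under less than 6.5 N; pressed fully home (10.5 N) its catch lets go and it rises to the up height as the finger leaves.
- key_4: key 4 of the row, counted from the blue end: square orange push key, 30 x 30 mm, all four alike, at x -35, y -72 mm in the box frame. Origin at the centre of its top face, z up. Heights, springs and catch: see keys 1 to 3.
- brick: laptop power brick, black, 50 x 115 x 32 mm, a yellow label on top; origin at the centre of its underside; loose, to be left alone
- mug: blue ceramic mug, 80 mm wide, 90 mm tall; origin at the centre of its underside; loose, to be left alone
- tape: paper-coloured roll of tape lying flat, 96 mm across, 25 mm high; origin at the centre of its underside; loose, to be left alone
- tin: small amber screw jar with a steel cap, 60 mm across, 50 mm tall; origin at the centre of its underside; loose, to be left alone
- stick: red memory stick lying flat, 20 x 58 x 10 mm; origin at the centre of its underside; loose, to be left alone

How it is judged:
By the outcome, as a careful person would: the job done as asked, in the order asked, and still so for the second after the job is handed in, with the robot touching nothing.
It also fails if it takes over 48 s, if anything falls off the work surface, if the arm or the gripper's body presses on something with over 40 N, if the wrist force passes 120 N, or if a joint passes its speed limit or range.

## Working session

There is one attempt and no reset: what is moved stays moved. The work goes in short steps, Python scripts to look and compute and a tool call to move; the robot and the scene stay as the last step left them, time stands still between calls to the robot, and variables do not carry over. Pictures are saved under pics/ and viewed, and the job is handed in when it is done.

Besides the shell and the picture viewer there is one more tool, called after "Emit:" as name(argument=value, ...) on one line, values as JSON. carry_out: Moves the arm, as the interface text tells. Its arguments: {"type":"object","properties":{"targets":{"type":"string"},"force":{"type":"number"}},"required":["targets"]}

```bash
ls; mkdir -p pics
python3 - <<'E'
from plant import r, eyes
import cv2, numpy as np
s=r.get_state()
for k in ['clock','tool_pos','eef_rot','contact_force','opening']: print(k,s[k])
print(r.tcp_to_tips)
for n in ['scene','top']:
    p,d=eyes.snapshot(n); cv2.imwrite(f'pics/{n}0.png',p); np.save(f'pics/{n}0.npy',d)
print(eyes.camera_params('top'))
E
```

```text
pics
clock 0.0
tool_pos [ 0.22518422 -0.58267996  0.40391066]
eef_rot [-0.69494941 -0.13030878  0.69527722 -0.12905243]
contact_force [-0.4143516   0.70246941  0.33932387]
opening 1.0029125749033636
0.166
{'intrinsics': array([[479.38136468,   0.        , 276.70854656],
       [  0.        , 479.38136468, 211.4384193 ],
       [  0.        ,   0.        ,   1.        ]]), 'dist_coeffs': array([0.04441715, 0.        , 0.        , 0.        , 0.        ]), 'rvec': array([ 2.14464483, -2.10757174,  0.23140828]), 'tvec': array([0.04177982, 0.6246573 , 0.9591374 ])}
```

View pics/top0.png

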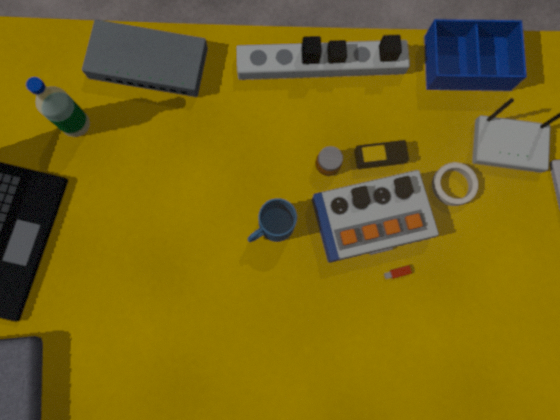

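View pics/scene0.png

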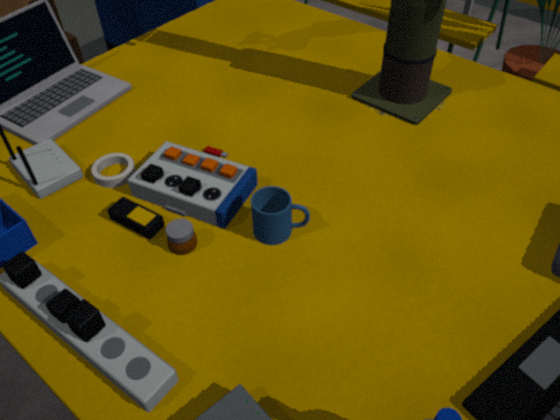

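The top view shows the box with its blue end at left (325,230) and the four orange keys at about (348,237), (370,232), (392,227) and (414,222). The mug is at (277,219), left of the blue end. The brick and tin are above the box, the tape to the right and the stick below.

```bash
cat > h.py <<'E'
import cv2, numpy as np
from plant import r, eyes
from scipy.spatial.transform import Rotation as R
def cast(P,uv,z):
    K,D=P['intrinsics'],P['dist_coeffs']
    Rm=cv2.Rodrigues(P['rvec'])[0]; t=np.array(P['tvec']).ravel()
    n=cv2.undistortPoints(np.array(uv,float).reshape(-1,1,2),K,D).reshape(-1,2)
    d=np.c_[n,np.ones(len(n))]@Rm; c=-Rm.T@t
    return c+d*((z-c[2])/d[:,2])[:,None]
def orange(p):
    h=cv2.cvtColor(p,cv2.COLOR_BGR2HSV)
    m=cv2.inRange(h,(3,150,120),(16,255,255))
    n,l,s,c=cv2.connectedComponentsWithStats(m)
    return [(tuple(c[i].round(2)),int(s[i,4])) for i in range(1,n) if s[i,4]>60]
E
python3 - <<'E'
from h import *
for n in ['top','scene']:
    p=cv2.imread(f'pics/{n}0.png');P=eyes.camera_params(n);d=np.load(f'pics/{n}0.npy')
    o=orange(p)
    for c,a in o: print(n,c,a,cast(P,[c],.063).round(4)[0], d[int(c[1]),int(c[0])])
P=eyes.camera_params('top')
for nm,uv,z in [('mug',(277,219),.09),('tin',(330,160),.05),('tape',(456,184),.025),('brick',(381,154),.032),('stick',(399,272),.01),('charger4',(403,188),.07)]: print(nm,cast(P,[uv],z).round(3)[0])
s=r.get_state(); print(R.from_quat(s['eef_rot']).as_matrix().round(3))
E
```

```text
top (np.float64(413.41), np.float64(220.95)) 186 [ 0.6086 -0.2378  0.063 ] 1.0176911
top (np.float64(391.46), np.float64(226.36)) 181 [ 0.596  -0.1908  0.063 ] 1.0218794
top (np.float64(369.99), np.float64(231.19)) 183 [ 0.5848 -0.1451  0.063 ] 1.0137124
top (np.float64(348.13), np.float64(236.4)) 183 [ 0.5728 -0.0987  0.063 ] 1.0107324
top (np.float64(400.32), np.float64(271.41)) 165 [ 0.5015 -0.2061  0.063 ] 1.050075
scene (np.float64(172.66), np.float64(151.41)) 100 [ 0.6088 -0.2384  0.063 ] 1.1301103
scene (np.float64(190.96), np.float64(158.46)) 104 [ 0.5998 -0.1882  0.063 ] 1.1198931
scene (np.float64(209.39), np.float64(163.0)) 109 [ 0.585  -0.1454  0.063 ] 1.1074091
scene (np.float64(228.55), np.float64(169.01)) 110 [ 0.573  -0.0989  0.063 ] 1.0871519
mug [0.602 0.052 0.09 ]
tin [ 0.744 -0.063  0.05 ]
tape [ 0.702 -0.348  0.025]
brick [ 0.766 -0.18   0.032]
stick [ 0.504 -0.218  0.01 ]
charger4 [ 0.678 -0.216  0.07 ]
[[-0.001  0.361 -0.933]
 [ 0.001 -0.933 -0.361]
 [-1.    -0.002  0.   ]]
```

Emit:
carry_out(targets="0 0 0 0 0.117; 0 0 -21.3 -25.4 0; 0 0 -21.3 -25.4 0; 0 0 -21.3 -25.4 0; 0 0 -21.3 -25.4 0; 0 0 -21.3 -25.4 0; 0 0 -21.3 -25.4 0; 0 0 -21.3 -25.4 0; 0 0 -21.3 -25.4 0; 0 0 -21.3 -25.4 0; 0 0 -21.3 -25.4 0; 0 0 -21.3 -25.4 0; 0 0 -21.3 -25.4 0; 0 0 -21.3 -25.4 0; 0 0 -21.3 -25.4 0; 0 0 -21.3 -25.4 0; 0 0 -21.3 -25.4 0; 0 0 -21.3 -25.4 0; 0 0 -21.3 -25.4 0; 0 0 0 0 0", force=20)

```text
clock: 1.77
tool_pos: [0.576, -0.0899, 0.4045]
eef_rot: [0.703, 0.094, -0.699, 0.091]
contact_force: [-0.1, 1.5, -0.8]
opening: 0.003
```

```bash
cat >> h.py <<'E'
C=np.array([.591,-.168]); U=np.array([-.2485,.9686])
def go(key):
    s=r.get_state(); M=R.from_quat(s['eef_rot']).as_matrix()
    t=np.r_[C+U*[.072,.024,-.024,-.072][key-1],0]; d=t-s['tool_pos']; d[2]=0
    print('clock',s['clock'],'pos',s['tool_pos'].round(4),'tip z',s['tool_pos'][2]-.166,'shift mm',(M.T@d*1000).round(1),'F',s['contact_force'].round(2))
    print('ang y',np.degrees(np.arctan2(M[1,1],M[0,1])),'x',M[:,0].round(4))
E
python3 - <<'E'
from h import *
s=r.get_state()
p,d=eyes.snapshot('wrist'); cv2.imwrite('pics/w1.png',p); np.save('pics/w1.npy',d)
P=eyes.camera_params('wrist');T=np.array(P['T_tool_cam'])
M=np.eye(4);M[:3,:3]=R.from_quat(s['eef_rot']).as_matrix();M[:3,3]=s['tool_pos'];W=np.linalg.inv(M@T)
Q=dict(P,rvec=cv2.Rodrigues(W[:3,:3])[0],tvec=W[:3,3])
for c,a in orange(p): print(c,a,cast(Q,[c],.064).round(4)[0], d[int(c[1]),int(c[0])], 'h',(M@T)[2,3])
go(1)
E
```

```text
(np.float64(295.34), np.float64(184.58)) 225 [ 0.5801 -0.1013  0.064 ] 0.32744068 h 0.38509400022676343
(np.float64(344.68), np.float64(186.18)) 228 [ 0.5905 -0.1456  0.064 ] 0.32736552 h 0.38509400022676343
(np.float64(394.32), np.float64(185.82)) 223 [ 0.6029 -0.1898  0.064 ] 0.33054757 h 0.38509400022676343
(np.float64(441.79), np.float64(187.61)) 312 [ 0.613  -0.2333  0.064 ] 0.32735807 h 0.38509400022676343
(np.float64(379.54), np.float64(254.34)) 87 [ 0.5349 -0.199   0.064 ] 0.405611 h 0.38509400022676343
clock 1.8167 pos [ 0.5742 -0.0933  0.4043] tip z 0.23825740632014072 shift mm [-0.   4.5  2.4] F [-0.23 -0.09  0.37]
ang y -75.14592743834886 x [ 0.001   0.0028 -1.    ]
```

View pics/w1.png

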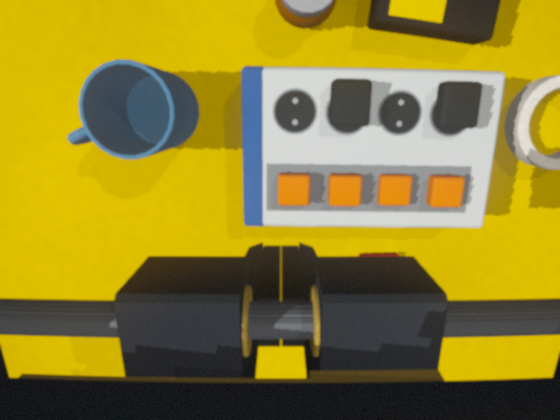

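The wrist view shows four orange keys at about (294,189), (345,189), (394,189) and (445,190), and the fingertips closed at (281,250). The arm was still settling when this picture was taken, so I'll descend partway, let it settle and measure again.

Emit:
carry_out(targets="0 20 2.5 2 0; 0 20 0 0 0; 0 20 0 0 0; 0 20 0 0 0; 0 10 0 0 0; 0 0 0 0 0; 0 0 0 0 0; 0 0 0 0 0")

```text
clock: 2.48
tool_pos: [0.5716, -0.1011, 0.3157]
eef_rot: [0.702, 0.088, -0.701, 0.089]
contact_force: [0.2, -0.1, 0.4]
opening: 0.005
```

Run:
```python
from h import *
s=r.get_state()
p,d=eyes.snapshot('wrist'); cv2.imwrite('pics/w2.png',p); np.save('pics/w2.npy',d)
P=eyes.camera_params('wrist');T=np.array(P['T_tool_cam'])
M=np.eye(4);M[:3,:3]=R.from_quat(s['eef_rot']).as_matrix();M[:3,3]=s['tool_pos'];W=np.linalg.inv(M@T)
Q=dict(P,rvec=cv2.Rodrigues(W[:3,:3])[0],tvec=W[:3,3])
h=cv2.cvtColor(p,cv2.COLOR_BGR2HSV); m=cv2.inRange(h,(2,130,70),(19,255,255))
n,l,st,c=cv2.connectedComponentsWithStats(cv2.morphologyEx(m,cv2.MORPH_OPEN,np.ones((5,5))))
for i in range(1,n):
  if st[i,4]>300:
    mm=cv2.erode((l==i).astype(np.uint8),np.ones((9,9)))>0
    v,u=np.nonzero(mm); dd=d[mm]; nn=cv2.undistortPoints(np.c_[u,v].astype(float).reshape(-1,1,2),P['intrinsics'],P['dist_coeffs']).reshape(-1,2)
    X=(M@T)@np.c_[nn*dd[:,None],dd,np.ones(len(dd))].T
    print(c[i].round(1),st[i],cast(Q,[c[i]],.063).round(4)[0],'depth z',np.median(X[2][dd>0]))
go(1)
```

```text
[350.4 204.8] [ 328  183   46   44 1911] [ 0.5876 -0.1464  0.063 ] depth z 0.06427718111824554
[416.9 203.7] [ 394  183   47   42 1820] [ 0.5997 -0.1904  0.063 ] depth z 0.06031886973142543
[485.3 204.5] [ 460  183   52   44 2061] [ 0.6111 -0.2371  0.063 ] depth z 0.06406744410542616
[281. 205.] [ 260  184   43   43 1832] [ 0.5757 -0.1008  0.063 ] depth z 0.0643122726485473
clock 2.5333 pos [ 0.5717 -0.101   0.3159] tip z 0.14993225555118758 shift mm [ 0.  -2.3 -2.1] F [ 0.08 -0.52 -0.23]
ang y -75.599093053339 x [ 2.2e-03 -5.0e-04 -1.0e+00]
```

View pics/w2.png

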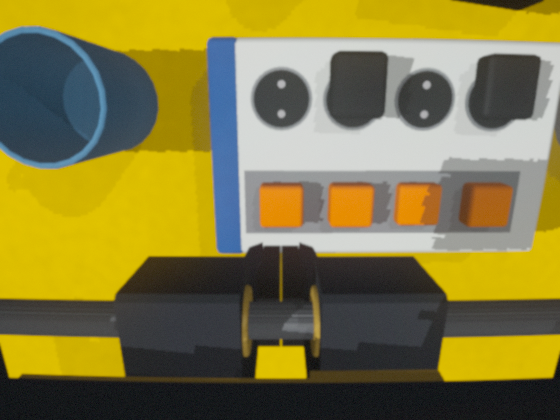

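The keys at (281,205), (350,205) and (485,204) read 64 mm high, and key 3 at (417,204) reads 60 mm. So key 3 looks latched, which the taps should confirm. I'm descending over key 1.

Emit:
carry_out(targets="0 20 -1.5 -2.9 0; 0 20 0 0 0; 0 20 0 0 0; 0 14 0 0 0; 0 6 0 0 0; 0 0 0 0 0; 0 0 0 0 0; 0 0 0 0 0; 0 0 0 0 0")

```text
clock: 3.28
tool_pos: [0.5742, -0.0986, 0.236]
eef_rot: [0.702, 0.089, -0.701, 0.089]
contact_force: [0.5, 0.2, -0.1]
opening: 0.006
```

```bash
sed -i 's/C=np.array(.*);/C=np.array([.592,-.1685]);/' h.py; python3 -c "
from h import *
go(1)"
```

```text
clock 3.2833 pos [ 0.5742 -0.0986  0.236 ] tip z 0.06996087402771953 shift mm [-0.   0.1  0.1] F [ 0.5   0.23 -0.07]
ang y -75.57882681396374 x [ 2.3e-03 -3.0e-04 -1.0e+00]
```

Emit:
carry_out(targets="0 3 0 0 0; 0 2 0 0 0; 0 1 0 0 0; 0 0.5 0 0 0; 0 0.5 0 0 0; 0 0 0 0 0; 0 0 0 0 0")

```text
clock: 3.87
tool_pos: [0.574, -0.0986, 0.228]
eef_rot: [0.702, 0.089, -0.701, 0.089]
contact_force: [1.3, -0.7, 4.8]
opening: 0.003
```

Key 1 is springy: at tip height 62 mm it pushes back with 4.8 N. I'm lifting off and going to key 2.

Emit:
carry_out(targets="0 -8 0 0 0; 0 -7 0 0 0; 0 0 0 0 0; 0 0 16 0 0; 0 0 16 0 0; 0 0 16 0 0; 0 0 0 0 0; 0 4 0 0 0; 0 4 0 0 0; 0 0 0 0 0; 0 0 0 0 0; 0 0 0 0 0")

```text
clock: 4.87
tool_pos: [0.5856, -0.144, 0.2345]
eef_rot: [-0.701, -0.089, 0.702, -0.089]
contact_force: [0.3, -0.2, 0.4]
opening: 0.008
```

```bash
python3 -c "
from h import *
go(2)"
```

```text
clock 4.8667 pos [ 0.5856 -0.144   0.2345] tip z 0.06854970317163495 shift mm [-0.   1.3 -0.1] F [ 0.3  -0.25  0.43]
ang y -75.49458109560993 x [-6.e-04  6.e-04 -1.e+00]
```

Emit:
carry_out(targets="0 2 1 0 0; 0 2 0 0 0; 0 1 0 0 0; 0 0.5 0 0 0; 0 0.3 0 0 0; 0 0 0 0 0; 0 0 0 0 0")

```text
clock: 5.45
tool_pos: [0.586, -0.1459, 0.2292]
eef_rot: [0.702, 0.089, -0.701, 0.089]
contact_force: [-0.6, 1.1, 3.8]
opening: 0.006
```

Key 2 is also springy, giving 3.8 N at 63 mm. Key 3 next.

Emit:
carry_out(targets="0 -8 0 0 0; 0 -7 0 0 0; 0 0 0 0 0; 0 0 16 0 0; 0 0 16 0 0; 0 0 16 0 0; 0 0 0 0 0; 0 5 0 0 0; 0 4 0 0 0; 0 0 0 0 0; 0 0 0 0 0; 0 0 0 0 0")

```text
clock: 6.45
tool_pos: [0.5979, -0.1914, 0.2348]
eef_rot: [-0.701, -0.089, 0.702, -0.089]
contact_force: [-0.4, -0.6, 0.8]
opening: 0.006
```

```bash
python3 -c "
from h import *
go(3)"
```

```text
clock 6.45 pos [ 0.5979 -0.1914  0.2348] tip z 0.06877741886618494 shift mm [-0.   0.3 -0. ] F [-0.37 -0.59  0.77]
ang y -75.49509615899477 x [-5.e-04  6.e-04 -1.e+00]
```

Tip height is 68.8 mm, so I'm going to about 62.5 mm first, where a key that is up would push back with about 4 N.

Emit:
carry_out(targets="0 3 0 0 0; 0 2 0 0 0; 0 1 0 0 0; 0 0.5 0 0 0; 0 0 0 0 0; 0 0 0 0 0; 0 0 0 0 0")

```text
clock: 7.03
tool_pos: [0.5979, -0.1925, 0.2285]
eef_rot: [0.702, 0.089, -0.701, 0.089]
contact_force: [0.2, -0.3, 0.5]
opening: 0.005
```

There is no force at 62.5 mm, so this key is low. I'm creeping down to touch it.

Emit:
carry_out(targets="0 1 0 0 0; 0 0.8 0 0 0; 0 0 0 0 0; 0 0 0 0 0")

```text
clock: 7.37
tool_pos: [0.5979, -0.1925, 0.2266]
eef_rot: [0.702, 0.089, -0.701, 0.089]
contact_force: [-0.1, -0.1, 0.0]
opening: 0.005
```

Emit:
carry_out(targets="0 0.4 0 0 0; 0 0 0 0 0; 0 0 0 0 0")

```text
clock: 7.62
tool_pos: [0.5979, -0.1924, 0.2266]
eef_rot: [0.702, 0.089, -0.701, 0.089]
contact_force: [-0.4, 0.3, 3.7]
opening: 0.006
```

Key 3 is rigid: 3.7 N at 60.6 mm with no give, so it is the latched one. I'll still tap key 4, as asked.

Emit:
carry_out(targets="0 -9 0 0 0; 0 -8 0 0 0; 0 0 0 0 0; 0 0 16 0 0; 0 0 16 0 0; 0 0 16 0 0; 0 0 0 0 0; 0 5 0 0 0; 0 4 0 0 0; 0 0 0 0 0; 0 0 0 0 0; 0 0 0 0 0")

```text
clock: 8.62
tool_pos: [0.6099, -0.2379, 0.2341]
eef_rot: [-0.701, -0.089, 0.702, -0.089]
contact_force: [-0.2, -0.2, 0.2]
opening: 0.005
```

```bash
python3 -c "
from h import *
go(4)"
```

```text
clock 8.6167 pos [ 0.6099 -0.2379  0.2341] tip z 0.06809028136019685 shift mm [-0.   0.3  0.1] F [-0.15 -0.2   0.21]
ang y -75.49713793894253 x [-4.e-04  6.e-04 -1.e+00]
```

Emit:
carry_out(targets="0 2 0 0 0; 0 2 0 0 0; 0 1 0 0 0; 0 0.5 0 0 0; 0 0 0 0 0; 0 0 0 0 0; 0 0 0 0 0")

```text
clock: 9.2
tool_pos: [0.61, -0.2387, 0.229]
eef_rot: [0.702, 0.089, -0.701, 0.089]
contact_force: [0.1, 0.8, 5.1]
opening: 0.005
```

Key 4 is up, with contact at 63 mm. I'm going back to key 3.

Emit:
carry_out(targets="0 -8 0 0 0; 0 -7 0 0 0; 0 0 0 0 0; 0 0 -16 0 0; 0 0 -16 0 0; 0 0 -16 0 0; 0 0 0 0 0; 0 5 0 0 0; 0 4 0 0 0; 0 0 0 0 0; 0 0 0 0 0; 0 0 0 0 0")

```text
clock: 10.2
tool_pos: [0.5978, -0.1934, 0.2345]
eef_rot: [-0.702, -0.088, 0.702, -0.089]
contact_force: [-0.9, 0.2, 0.5]
opening: 0.003
```

Run:
```python
from h import *
go(3)
```

```text
clock 10.2 pos [ 0.5978 -0.1934  0.2345] tip z 0.06850507840340547 shift mm [-0.  -1.6 -0.5] F [-0.86  0.16  0.46]
ang y -75.64594189667312 x [-1.e-04 -6.e-04 -1.e+00]
```

Emit:
carry_out(targets="0 3 -1 0 0; 0 3 0 0 0; 0 2 0 0 0; 0 1 0 0 0; 0 1 0 0 0; 0 1 0 0 0; 0 1 0 0 0; 0 0.5 0 0 0; 0 0 0 0 0; 0 0 0 0 0")

```text
clock: 11.03
tool_pos: [0.5976, -0.1914, 0.2233]
eef_rot: [-0.702, -0.089, 0.702, -0.089]
contact_force: [-3.2, 0.3, 9.6]
opening: 0.006
```

Emit:
carry_out(targets="0 0.7 0 0 0; 0 0.5 0 0 0; 0 0 0 0 0; 0 0 0 0 0; 0 0 0 0 0")

```text
clock: 11.45
tool_pos: [0.5975, -0.1914, 0.2225]
eef_rot: [0.702, 0.089, -0.702, 0.089]
contact_force: [-3.1, 0.0, 12.2]
opening: 0.008
```

Emit:
carry_out(targets="0 0.5 0 0 0; 0 0.5 0 0 0; 0 0 0 0 0; 0 0 0 0 0")

```text
clock: 11.78
tool_pos: [0.5975, -0.1914, 0.2224]
eef_rot: [0.702, 0.089, -0.701, 0.089]
contact_force: [-4.8, 1.9, 18.8]
opening: 0.004
```

The force rose to 18.8 N with no more travel, so the key is on its stop. I'm retreating straight up.

Emit:
carry_out(targets="0 -4 0 0 0; 0 -6 0 0 0; 0 -10 0 0 0; 0 -20 0 0 0; 0 -20 0 0 0; 0 -20 0 0 0; 0 -20 0 0 0; 0 0 0 0 0; 0 0 0 0 0; 0 0 0 0 0")

```text
clock: 12.62
tool_pos: [0.5973, -0.1914, 0.3194]
eef_rot: [-0.701, -0.089, 0.702, -0.089]
contact_force: [-0.2, -0.1, 0.4]
opening: -0.001
```

Run:
```python
from h import *
s=r.get_state()
p,d=eyes.snapshot('wrist'); cv2.imwrite('pics/w3.png',p)
t,_=eyes.snapshot('top'); cv2.imwrite('pics/top3.png',t)
P=eyes.camera_params('wrist');T=np.array(P['T_tool_cam'])
M=np.eye(4);M[:3,:3]=R.from_quat(s['eef_rot']).as_matrix();M[:3,3]=s['tool_pos']
h=cv2.cvtColor(p,cv2.COLOR_BGR2HSV); m=cv2.inRange(h,(2,130,70),(19,255,255))
n,l,st,c=cv2.connectedComponentsWithStats(cv2.morphologyEx(m,cv2.MORPH_OPEN,np.ones((5,5))))
for i in range(1,n):
  if st[i,4]>300:
    mm=cv2.erode((l==i).astype(np.uint8),np.ones((9,9)))>0
    v,u=np.nonzero(mm); dd=d[mm]; nn=cv2.undistortPoints(np.c_[u,v].astype(float).reshape(-1,1,2),P['intrinsics'],P['dist_coeffs']).reshape(-1,2)
    X=(M@T)@np.c_[nn*dd[:,None],dd,np.ones(len(dd))].T
    print(c[i].round(1),'depth z',np.median(X[2][dd>0]))
go(3)
```

```text
[149.4 205.9] depth z 0.06431495252891095
[216.3 205.9] depth z 0.0643155989954104
[284.8 205.9] depth z 0.06436563763607914
[352.7 205.8] depth z 0.06430585878881832
clock 12.7167 pos [ 0.5971 -0.1913  0.3187] tip z 0.15273272603345703 shift mm [-0.   0.6 -0.7] F [ 0.54 -0.3  -0.86]
ang y -75.56428903112703 x [-2.4e-03  5.0e-04 -1.0e+00]
```

View pics/w3.png

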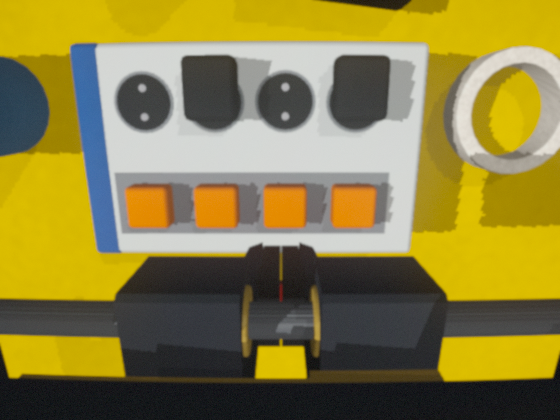

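View pics/top3.png

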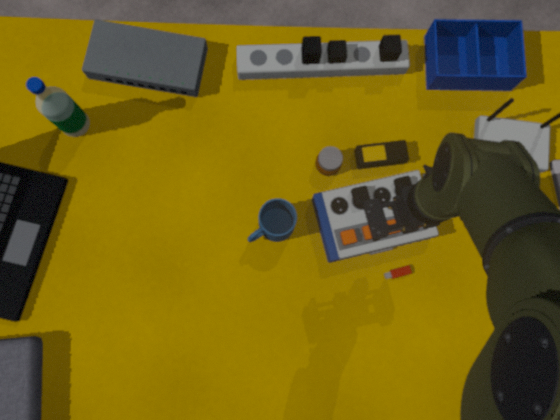

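The wrist view shows all four keys at 64.3 mm, with key 3 at (285,206) now up. In the top view the mug (277,219), tin (330,160), brick (381,154) and stick (399,272) have not moved. The arm hides the tape there, but the wrist view shows it at (515,110), about where it was. Handing in.

```bash
python3 -c "
from plant import r
print(r.finish_job())"
```

```text
the job is handed in; nothing more can be done
None
```

Key 3, counted from the blue end, was the latched one. I pressed it fully home, it let go, and it came back up.

- **Taps:** I tapped keys 1 to 4 in order with the closed fingertips.
  - **Keys 1, 2 and 4:** they met the fingers at the up height and pushed back with 4.8, 3.8 and 5.1 N.
  - **Key 3:** it gave nothing at 62.5 mm, then held firm at 60.6 mm under 3.7 N.
- **Press:** I pressed key 3 down to its stop. The force rose to 18.8 N with no more travel, and then I lifted straight up.
- **Last checks:** Depth readings put all four key tops at 64.3 mm, and the fingertips were about 9 cm clear of the keys. The mug, tin, brick and stick had not moved in the top view. The arm hid the tape there, so I checked it only by eye in the wrist view, where it looked in place.
- **Readings that disagreed:** Key 4's 5.1 N was higher than the 3.5 N or so its depth should give, and key 3's heights read about 0.5 mm high. Both are small enough to be sensor noise and calibration. The cameras also differed by about 2.5 mm on key positions, so I aimed between them.

I handed the job in at about 12.7 s on the robot's clock.

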